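Fit the keyed carousel on the specimen changer and load position one

ROBOT

A 7-joint arm with a two-finger parallel gripper is mounted at the origin on a cart in front of the work surface, level with it; the furniture and walls round the work are solid. World frame = base frame: x ahead of the robot, y to its left, z up, the work surface at z = 0. Lengths are in mm, angles in rad, forces in N, time in s.
With the tool pointing down it reaches from about 400 to 875 mm from the base axis. Payload 4.4 kg.
Tool frame: the origin (TCP) lies midway between the tips of the shut fingers; the grasp point (between the pads) lies grasp_offset behind it (grasp_offset is the distance from the TCP to the grasp point, in mm); z points along the fingers, y is the line along which they close (so a half turn about z gives the same grasp; the last joint's range is limited). The gripper opens to 85 mm and grips with 20 to 120 N. Pads are 22 mm wide; open, the fingers measure 114 mm over their backs; the gripper's body (76 mm by 85 mm) begins 54 mm behind the grasp point. The pads swing forward as they close: fully open they stand 13 mm farther back than shut.
Start: joints at [1.066, 0.628, 0.038, 1.517, -0.027, 0.996, -0.02], TCP at [276.183, -588.422, 231.313] pointing down, gripper open.
Joint ranges: [-3.06, 3.06], [-0.37, 2.12], [-1.25, 1.32], [0.18, 2.47], [-1.1, 4.24], [0.23, 1.98], [-2.94, 2.94]. Speed limits (rad/s): [2.57, 2.57, 3.14, 3.14, 3.14, 3.14, 3.14].

INTERFACE

Orientations are given as [roll, pitch, yaw] about the fixed x, y, z axes, in that order (R = Rz(yaw) Ry(pitch) Rx(roll)).
In Python, from cell import * gives the robot as it stands. The module is installed in compiled form; this text tells all that it offers.
- The arm moves only by the shell command python3 -m jog 'ROWS'. ROWS is a JSON object of lists of equal length, an entry for each row: "angular": the turn, a rotation vector about the tool's x, y, z in degrees, a list of three; "travel": the shift along the tool's x, y, z in cm, a list of three; "fingers": the closure, from 0 (fully open) to 1 (shut). In form: {"angular": [[rx, ry, rz], ...], "travel": [[tx, ty, tz], ...], "fingers": [fingers, ...]}. A call has 1 to 5 rows; each row is the pose to reach, as a shift and turn from the pose commanded when the call began, along the tool's axes at that moment; what a row does not reach only later rows make up. A row lasts 1/8 s, in which the tool goes at most 62.5 mm and 10.7 degrees, less where a joint would pass 70% of its speed; a pose out of reach is approached as far as the arm can. A call with a gripper value outside its range is refused whole. The fingers move at their own pace and stop on an object; the grip force is fixed at half the most. Time passes only in rows, so rows that repeat a pose let the fingers close. It gives the time, the measured TCP pose, the force and the opening at its end, in the units of the state.
- read_state(): the state, without advancing time (a new reading comes with each control period).
- get_image(name): name is "side" or "top"; returns the picture (384x512x3 uint8, red, green, blue); there is no depth.
- camera_model(name): a dict with "mtx" (3x3 intrinsics, pixels), "T" (4x4, takes a point from camera to world coordinates). Camera axes: x right, y down, z forward; pixel columns grow to the right and rows downward; lengths in mm; the calibration is good to about 2 mm. A picture is of the moment at which its call begins. camera_model takes no time and is no camera call.
- finish_job(): hands the job in, once; it reports no verdict.
The state is a dict: "clock": time; "qpos": joint angles; "qd": joint speeds; "tau": joint torques, N m; "eef_pos": TCP position; "tool_rot": TCP orientation; "force": force on the tool from outside, world axes, zero at the start; "torque": the same for the moment, N m; "width": finger opening in mm.
Only numpy, scipy, OpenCV 4.12 (cv2) and the standard library are available. Lean on these libraries where they do the work, as an engineer would, in place of code of your own. Each camera call takes 0.05 s, during which the arm holds its last target. There are 200 camera calls.

TASK

Fit the specimen carousel on the changer's keyed spindle: lower its hub over the spindle and turn it, pressing only gently, until the tab in its bore drops into the keyway and the carousel sits fully home on the drive flange. Then put the specimen with the three metal strips in its face, face up, into the carousel's position-one seat (the seat next to the lug on the rim), and leave the other things on the bench where they are.

Things in the scene. Friction and masses are not known exactly. Their poses are not given: they have to be found in the camera images.
- changer: specimen changer, a white square motor drive, 126 x 126 mm, 40 mm high, fixed to the bench; origin at the centre of its underside, z up; its front (black panel with a small display) faces its own -x.
- spindle_foot (a point): on the spindle's axis, in the top face of the round steel drive flange (58 mm across, 51 mm above the bench) on which the carousel must lie; fixed to the changer, axes as the changer's. The upright steel spindle, 28 mm in diameter, rises 33 mm from it.
- carousel: loose aluminium carousel, about 0.26 kg; origin at the centre of the underside of its disc, z up. Disc 136 mm across, 4 mm thick, with four seat rings 10 mm high over the underside and a hub in the middle. The bore goes right through: 29.6 mm diameter, 33 mm in the disc as a lead-in.
- hub (a point): on the carousel's axis, 28 mm above its underside, axes as the carousel's. The hub rises to 40 mm above the underside, 44 mm in diameter, with two flat faces (46 mm over them, 26 mm wide, from 12 to 40 mm above the underside) that look to its +y and -y: grip it there.
- seat_one (a point): centre of the floor of the position-one seat of the carousel, 46 mm from its axis on the -x side, beside the square lug on the disc's rim; axes as the carousel's. The seat is a ring of 33 mm inner and 38 mm outer diameter, 6 mm high above this floor.
- specimen_mid (a point): centre (half-way up) of the specimen, a loose moulded puck 30 mm in diameter and 18 mm high with three parallel metal strips in its upper face; z up. It starts standing face up on the bench.
- round_mount: bystander: another puck, 30 mm across and 18 mm high, with one round metal section in its face; origin at the centre of its underside.
- dish: bystander: glass dish with cut samples, 68 mm across, 16 mm high; origin at the centre of its underside.
- loupe: bystander: black stand loupe, 42 mm across, 37 mm high; origin at the centre of its underside.
- spindle_top (a point): on the axis in the spindle's end face (edge chamfered 1.5 mm), axes as the changer's. One keyway, 6.5 mm wide, 4.5 mm deep, runs from this end 10.5 mm down. It looks to the changer's front (-x), but turned by an unknown angle of up to 0.7 rad either way about the vertical: see it or feel for it. The spindle is held by its motor and yields at about 0.2 N m.
- tab (a point): centre of the steel tab in the bore, on the -x side of the carousel's axis; axes as the carousel's. 5 mm wide, it reaches inwards to 10.3 mm from the axis, from 24 to 34 mm above the underside. With the tab on the spindle's end the underside stands 9 mm above the flange; in the keyway it drops those 9 mm.
Things that resemble listed ones, but are neither listed nor needed, are in the scene too. Of the things that look like the part that bears specimen_mid, take the one that is farthest to the robot's left at the start.

How it is judged (in metres and radians):
On the way, in this order (a step that is already met when the one before it is completed fails the run):
1. the carousel sits fully home on the drive flange, its tab in the keyway (z of carousel in the frame of spindle_foot below 0.002 m and horizontal distance between carousel and spindle_foot below 0.0025 m and angle between carousel's own z axis and vertical below 0.03 rad), for 0.2 s.
2. the specimen stands in the position-one seat of the carousel (horizontal distance between specimen_mid and seat_one below 0.003 m and z of specimen_mid in the frame of seat_one below 0.011 m and angle between specimen_mid's own z axis and vertical below 0.08 rad), for 0.2 s.
At the end, for the whole second after the job is handed in: The carousel lies on the flange, tab in the keyway (underside within 2 mm, centred within 2.5 mm, level within 0.03 rad), and the specimen stands face up in the position-one seat (within 3 mm of its centre, within 2 mm of its floor, upright within 0.08 rad), all at rest (all of step 1 and all of step 2 and linear speed of carousel below 0.02 m/s); the robot touches nothing.
It fails at once if the carousel is forced against the changer (more than 25 N) while it is not yet home (contact force between carousel and changer above 25 N and z of carousel in the frame of spindle_foot above 0.003 m).
It fails at once if a bystander (other puck, dish or loupe) is pushed more than 20 mm (distance of any of round_mount, dish, loupe from where it was at the start of the episode above 0.02 m).
It also fails if it takes over 70 s, if anything falls off the work surface, if the arm or the gripper's body presses on something with over 40 N, if the wrist force passes 120 N, or if a joint passes its speed limit or range.

## Working session

There is one attempt and no reset: what is moved stays moved. The work goes in short steps, Python scripts to look and compute and a shell command to move; the robot and the scene stay as the last step left them, time stands still between calls to the robot, and variables do not carry over. Pictures are saved under pics/ and viewed, on a budget of 10 in all, crops included, one or two more only if the job needs it, and the job is handed in when it is done.

```bash
mkdir -p pics
python3 - <<'E'
from cell import *
import cv2
for n in("top","side"):
    im=get_image(n); cv2.imwrite(f"pics/{n}0.png",im[:,:,::-1]); m=camera_model(n); print(n,m["mtx"].round(1).tolist(),m["T"].round(3).tolist())
s=read_state(); print(s)
E
```

```text
top [[377.5, 0.0, 259.4], [0.0, 377.5, 194.3], [0.0, 0.0, 1.0]] [[-0.058, -0.977, 0.207, 349.625], [-0.998, 0.057, -0.011, -397.458], [-0.001, -0.207, -0.978, 920.225], [0.0, 0.0, 0.0, 1.0]]
side [[359.4, 0.0, 255.1], [0.0, 359.4, 191.7], [0.0, 0.0, 1.0]] [[0.999, 0.027, -0.021, 552.251], [0.029, -0.351, 0.936, -1192.001], [0.018, -0.936, -0.351, 397.317], [0.0, 0.0, 0.0, 1.0]]
{'clock': 0.1, 'qpos': array([ 1.06622759,  0.62925241,  0.03845142,  1.51829548, -0.0269979 ,
        0.99630081, -0.02000951]), 'qd': array([-0.00037252, -0.00358101, -0.00017343, -0.00362221, -0.00010429,
        0.00034514,  0.00114589]), 'tau': array([ 3.53224052e-03, -5.64540625e+01,  1.23120904e+00, -1.93975925e+01,
        1.14912365e-02,  5.44218507e-03, -3.49596235e-05]), 'eef_pos': array([ 275.91465651, -587.8970296 ,  230.47317945]), 'tool_rot': array([-3.13985492e+00,  2.38550381e-05,  4.38754374e-01]), 'force': array([0.54712103, 0.05986955, 0.68668721]), 'torque': array([0.04286309, 0.00784209, 0.02377657]), 'width': 85.10099308843061}
```

View pics/top0.png

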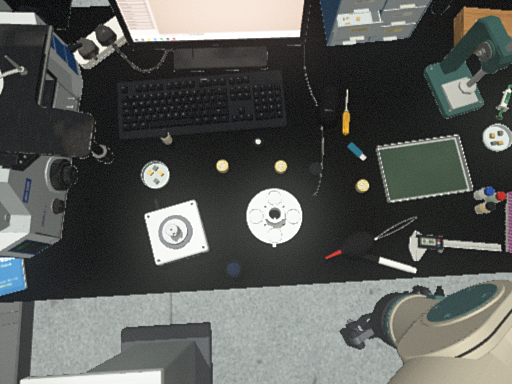

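View pics/side0.png

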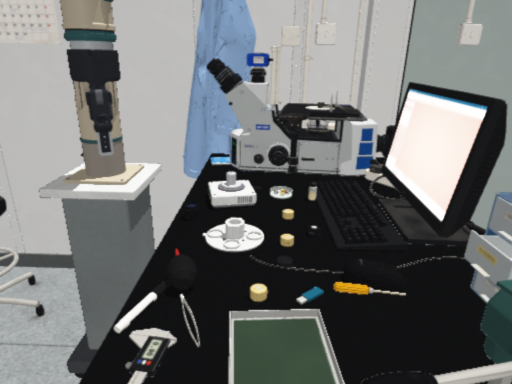

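The top view shows the changer at (176,232), the carousel at (274,215) with its lug at the lower rim, three pucks at (222,166), (281,166) and (362,186), the dish at (155,175) and the loupe at (233,270). Next I'll zoom in with one mosaic.

Run:
```python
import cv2,numpy as np
t=cv2.imread("pics/top0.png"); s=cv2.imread("pics/side0.png")
def c(im,u,v,r): return cv2.resize(im[v-r:v+r,u-r:u+r],(260,260),interpolation=cv2.INTER_CUBIC)
a=np.hstack([c(t,222,166,13),c(t,281,166,13),c(t,362,186,13)])
b=np.hstack([c(t,176,232,20),c(t,274,215,36),c(s,232,185,28)])
cv2.imwrite("pics/mos.png",np.vstack([a,b]))
```

```text
(no output)
```

View pics/mos.png

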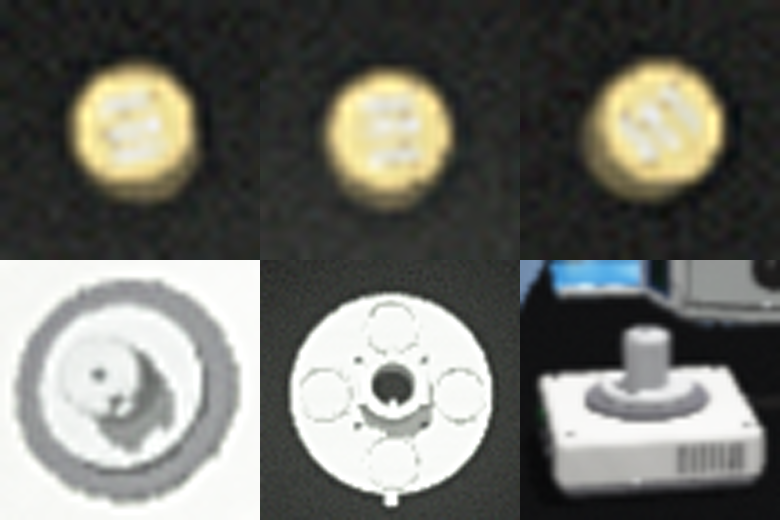

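The leftmost puck (222,166) has three strips. The spindle's keyway is the dark notch below and to the right of the spindle's centre dot. Both the carousel's lug and its tab point down in the image, towards -x. Now I'll measure.

```bash
cat > h.py <<'E'
from cell import *
import cv2,numpy as np
def ray(n,uv,z):
    m=camera_model(n);K=np.array(m["mtx"]);T=np.array(m["T"])
    uv=np.atleast_2d(uv).astype(float)
    d=np.c_[(uv[:,0]-K[0,2])/K[0,0],(uv[:,1]-K[1,2])/K[1,1],np.ones(len(uv))]@T[:3,:3].T
    return (T[:3,3]+d*((z-T[2,3])/d[:,2])[:,None])[:,:2]
def proj(n,P):
    m=camera_model(n);K=np.array(m["mtx"]);T=np.linalg.inv(np.array(m["T"]))
    c=np.atleast_2d(P)@T[:3,:3].T+T[:3,3]; c=c@K.T; return c[:,:2]/c[:,2:]
def contour(mask,uv):
    cs,_=cv2.findContours(mask.astype(np.uint8),cv2.RETR_EXTERNAL,cv2.CHAIN_APPROX_NONE)
    return max([c for c in cs if cv2.pointPolygonTest(c,(float(uv[0]),float(uv[1])),False)>=0],key=cv2.contourArea)[:,0]
def circ(p):
    q=p
    for _ in range(4):
        A=np.c_[2*q,np.ones(len(q))];s=np.linalg.lstsq(A,(q**2).sum(1),rcond=None)[0]
        c=s[:2];r=np.sqrt(s[2]+c@c);e=abs(np.hypot(*(p-c).T)-r);q=p[e<max(1.5*np.median(e),.8)]
    return c,r
E
python3 - <<'E'
from h import *
try: print("grasp_offset",grasp_offset)
except Exception as e: print(e)
t=cv2.imread("pics/top0.png");s=cv2.imread("pics/side0.png")
U=8
def crop(im,u,v,r): return cv2.resize(im[v-r:v+r,u-r:u+r],None,fx=U,fy=U,interpolation=cv2.INTER_CUBIC),np.array([u-r,v-r])
back=lambda p,o:(p+.5)/U-.5+o
def find(im,n,u,v,r,f,z):
    c,o=crop(im,u,v,r); k=contour(f(c),(r*U,r*U)); return ray(n,back(k,o),z)
gray=lambda c:cv2.cvtColor(c,cv2.COLOR_BGR2GRAY)>125
p=find(t,"top",274,215,40,gray,4); c,r=circ(p); d=p-c; k=np.hypot(*d.T)>r+3.5
l=d[k].mean(0); print("carousel",c,r,"yaw",np.arctan2(-l[1],-l[0]))
p=find(t,"top",176,232,45,gray,40); R=cv2.minAreaRect(p.astype(np.float32)); print("changer",R)
yel=lambda c:(c[:,:,2].astype(int)-c[:,:,0]>35)&(c[:,:,2]>150)
for u,v in((222,166),(281,166),(362,186)):
    c_=find(t,"top",u,v,13,lambda c:cv2.morphologyEx(yel(c).astype(np.uint8),cv2.MORPH_CLOSE,np.ones((41,41))),18); print("puck",*circ(c_))
# side pucks: lower bound check
# spindle detail
C=camera_model("top")
for q,z in(((91+0,0),0),):pass
def mz(x,y,b=(156,212)): return np.array([x,y-260])/6.5-.5+b
cr=mz(100,376);kw=mz(115,400);fl=mz(121,389)
a=ray("top",cr,84)[0];b=ray("top",kw,84)[0];f=ray("top",fl,51)[0]
print("spindle top",a,"key",b,"ang",np.arctan2(-(b-a)[1],-(b-a)[0]),"flange",f)
# side: spindle top center
sp=np.array([647-520,334-260])/(260/56)-.5+[204,157]; print("side spindle top",ray("side",sp,84))
c,o=crop(t,176,232,24)
c2,o2=crop(t,274,215,26)
cv2.imwrite("pics/sp.png",np.hstack([c,cv2.resize(c2,c.shape[:2])]))
E
```

```text
grasp_offset 18.700000000000003
carousel [ 488.58022945 -439.91476084] 69.02414057259041 yaw -0.06657646248606461
changer ((457.8800048828125, -207.07550048828125), (128.02439880371094, 127.6607894897461), 13.346783638000488)
puck [ 619.38530986 -318.64302901] 14.691292505571122
puck [ 609.15512661 -463.73001162] 14.893957382749031
puck [ 548.73322751 -661.58295752] 14.8657344304386
spindle top [ 458.13463106 -205.83359147] key [ 449.62328805 -210.86448413] ang 0.5338355583420461 flange [ 457.35475916 -205.66893786]
side spindle top [[ 459.10511797 -205.17541931]]
```

View pics/sp.png

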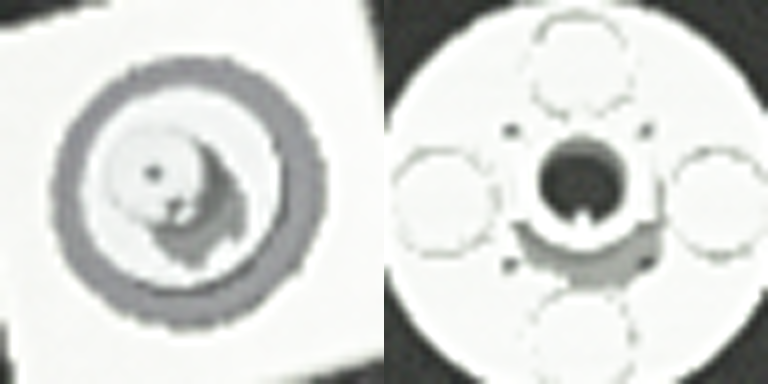

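```bash
cat >> h.py <<'E'
def go(x,y,z,yaw):
    s=read_state();p=s["eef_pos"];w=s["tool_rot"][2]
    d=np.array([x,y,z])-p
    from scipy.spatial.transform import Rotation as R
    M=R.from_euler("xyz",s["tool_rot"]); g=R.from_euler("xyz",[np.pi,0,yaw])
    print("t",round(s["clock"],2),"pos",p.round(1),"yaw",round(w,4),"F",s["force"].round(1),"T",s["torque"].round(2),"w",round(s["width"],1))
    print("travel cm",(M.inv().apply(d)/10).round(2).tolist(),"angular",np.degrees((M.inv()*g).as_rotvec()).round(1).tolist())
E
python3 -c "
from h import *
go(488.6,-439.9,120,-.067)"
```

```text
t 0.1 pos [ 275.9 -587.9  230.5] yaw 0.4388 F [0.5 0.1 0.7] T [0.04 0.01 0.02] w 85.1
travel cm [25.54, -4.34, 11.05] angular [-0.1, 0.0, 29.0]
```

```bash
python3 -m jog '{"angular":[[0,0,6],[0,0,14],[0,0,22],[-0.1,0,29],[-0.1,0,29]],"travel":[[5,-0.8,1],[10.5,-1.8,4],[16,-2.8,7],[21,-3.6,10],[25.54,-4.34,11.05]],"fingers":[0,0,0,0,0]}'; python3 -m jog '{"angular":[[0,0,0]],"travel":[[0,0,0]],"fingers":[0]}';python3 -c "
from h import *
go(488.6,-439.9,10,-.067)"
```

```text
clock: 0.72
eef_pos: [489.7, -437.6, 118.0]
tool_rot: [-3.14, 0.003, -0.067]
force: [0.2, 0.1, 0.4]
width: 85.2
clock: 0.85
eef_pos: [493.3, -434.9, 118.7]
tool_rot: [-3.138, -0.0, -0.059]
force: [-0.5, -0.9, -0.1]
width: 85.3
t 0.85 pos [ 493.3 -434.9  118.7] yaw -0.0589 F [-0.5 -0.9 -0.1] T [0.   0.02 0.01] w 85.3
travel cm [-0.45, 0.56, 10.86] angular [-0.2, -0.0, 0.5]
```

```bash
python3 -m jog '{"angular":[[0,0,0],[0,0,0],[0,0,0]],"travel":[[0,0,0],[0,0,0],[0,0,0]],"fingers":[0,0,0]}';python3 -c "
from h import *
go(488.6,-439.9,10,-.067)"
```

```text
clock: 1.23
eef_pos: [487.9, -441.9, 121.3]
tool_rot: [3.139, -0.001, -0.07]
force: [-0.0, -0.2, -0.0]
width: 85.6
t 1.23 pos [ 487.9 -441.9  121.3] yaw -0.0696 F [-0.  -0.2 -0. ] T [0.01 0.03 0.06] w 85.6
travel cm [0.05, -0.23, 11.13] angular [0.1, -0.0, -0.2]
```

```bash
python3 -m jog '{"angular":[[0,0,0],[0,0,0],[0,0,0],[0,0,0],[0,0,0]],"travel":[[0,0,2.5],[0,0,5],[0,0,6],[0,0,6],[0,0,6]],"fingers":[0,0,0,0,0]}';python3 -m jog '{"angular":[[0,0,0],[0,0,0],[0,0,0],[0,0,0],[0,0,0]],"travel":[[0,0,0],[0,0,0],[0,0,0],[0,0,0],[0,0,0]],"fingers":[0,0,0,0,0]}';python3 -c "
from h import *
go(488.6,-439.9,10,-.067)"
```

```text
clock: 1.85
eef_pos: [489.4, -441.5, 61.9]
tool_rot: [3.139, -0.002, -0.068]
force: [0.2, -0.3, 0.7]
width: 85.2
clock: 2.48
eef_pos: [489.0, -440.7, 60.8]
tool_rot: [3.14, -0.0, -0.067]
force: [-0.0, -0.3, -0.3]
width: 85.4
t 2.48 pos [ 489.  -440.7   60.8] yaw -0.0674 F [-0.  -0.3 -0.3] T [-0.   -0.01  0.01] w 85.4
travel cm [-0.04, -0.09, 5.08] angular [0.1, -0.0, -0.0]
```

```bash
python3 -m jog '{"angular":[[0,0,0],[0,0,0],[0,0,0],[0,0,0],[0,0,0]],"travel":[[0,-0.05,2],[-0.02,-0.09,4],[-0.03,-0.09,5],[-0.03,-0.09,5],[-0.03,-0.09,5]],"fingers":[0,0,0,0.2,0.35]}';python3 -m jog '{"angular":[[0,0,0],[0,0,0],[0,0,0],[0,0,0],[0,0,0]],"travel":[[0,0,0],[0,0,0],[0,0,0],[0,0,0],[0,0,0]],"fingers":[0.4,0.5,1,1,1]}';python3 -c "
from h import *
go(488.6,-439.9,10,-.067)"
```

```text
clock: 3.1
eef_pos: [489.0, -440.2, 11.0]
tool_rot: [3.14, -0.001, -0.067]
force: [-0.1, -0.4, -0.3]
width: 55.7
clock: 3.72
eef_pos: [489.3, -440.4, 11.8]
tool_rot: [3.139, -0.002, -0.067]
force: [-0.0, 0.3, 6.1]
width: 44.8
t 3.73 pos [ 489.3 -440.4   11.8] yaw -0.0674 F [-0.   0.3  6.1] T [ 0.19  0.09 -0.  ] w 44.8
travel cm [-0.08, -0.05, 0.18] angular [0.1, -0.1, -0.0]
```

```bash
python3 -m jog '{"angular":[[0,0,0],[0,0,0],[0,0,0],[0,0,0],[0,0,0]],"travel":[[0,0,-0.5],[0,0,-3],[0,0,-7],[0,0,-11],[0,0,-13]],"fingers":[1,1,1,1,1]}';python3 -m jog '{"angular":[[0,0,0],[0,0,0],[0,0,0],[0,0,0],[0,0,0]],"travel":[[0,0,0],[0,0,0],[0,0,0],[0,0,0],[0,0,0]],"fingers":[1,1,1,1,1]}';python3 - <<'E'
from h import *
import cv2
go(458.5,-206.3,140,.53)
a=get_image("top");b=get_image("side")
cv2.imwrite("pics/lift.png",cv2.resize(np.hstack([a[120:320,170:420],b[100:300,130:380]])[:,:,::-1],None,fx=1.6,fy=1.6))
E
```

```text
clock: 4.35
eef_pos: [489.0, -440.1, 142.8]
tool_rot: [3.139, -0.002, -0.067]
force: [-1.0, -0.8, -3.5]
width: 45.1
clock: 4.97
eef_pos: [488.5, -439.6, 140.3]
tool_rot: [3.14, 0.0, -0.067]
force: [0.3, 0.4, -3.7]
width: 45.4
t 4.97 pos [ 488.5 -439.6  140.3] yaw -0.0674 F [ 0.3  0.4 -3.7] T [-0.01 -0.02  0.05] w 45.4
travel cm [-4.57, -23.07, 0.0] angular [0.1, 0.0, -34.2]
```

View pics/lift.png

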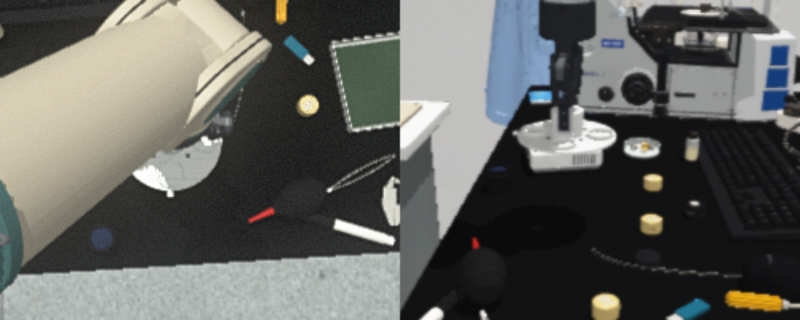

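The carousel is held level and its lug still points to -x. Next I'll carry it over the spindle.

```bash
python3 -m jog '{"angular":[[0,0,-5],[0,0,-11],[0,0,-17],[0,0,-23],[0,0,-28]],"travel":[[-0.5,-3,0],[-1.4,-7.5,0],[-2.4,-12,0],[-3.4,-17,0],[-4.2,-21,0]],"fingers":[1,1,1,1,1]}';python3 -m jog '{"angular":[[0,0,-4],[0,0,-6],[0,0,-6],[0,0,-6],[0,0,-6]],"travel":[[0,0,0],[0,0,0],[0,0,0],[0,0,0],[0,0,0]],"fingers":[1,1,1,1,1]}';python3 -c "
from h import *
go(458.5,-206.3,110,.53)"
```

```text
clock: 5.7
eef_pos: [460.8, -225.3, 140.8]
tool_rot: [3.14, -0.0, 0.425]
force: [0.3, -0.1, -2.2]
width: 45.0
clock: 6.32
eef_pos: [460.9, -227.7, 140.4]
tool_rot: [3.14, 0.001, 0.525]
force: [-0.3, 0.7, -3.8]
width: 45.2
t 6.33 pos [ 460.9 -227.7  140.4] yaw 0.5249 F [-0.3  0.7 -3.8] T [ 0.02 -0.   -0.  ] w 45.2
travel cm [0.87, -1.98, 3.03] angular [0.1, 0.0, -0.3]
```

```bash
python3 -m jog '{"angular":[[0,0,-0.3],[0,0,-0.3],[0,0,-0.3],[0,0,-0.3],[0,0,-0.3]],"travel":[[0.4,-1,0],[0.87,-1.98,1],[0.87,-1.98,2.5],[0.87,-1.98,3.3],[0.87,-1.98,3.3]],"fingers":[1,1,1,1,1]}';python3 -m jog '{"angular":[[0,0,0],[0,0,0],[0,0,0],[0,0,0],[0,0,0]],"travel":[[0,0,0],[0,0,0],[0,0,0],[0,0,0],[0,0,0]],"fingers":[1,1,1,1,1]}';python3 - <<'E'
from h import *
go(458.5,-206.3,80,.53)
a=get_image("top");b=get_image("side")
cv2.imwrite("pics/over.png",cv2.resize(np.hstack([a[150:300,100:260],b[120:270,140:300]])[:,:,::-1],None,fx=2.5,fy=2.5,interpolation=cv2.INTER_CUBIC))
E
```

```text
clock: 6.95
eef_pos: [457.9, -206.0, 106.4]
tool_rot: [3.141, 0.002, 0.531]
force: [0.3, 0.0, -3.3]
width: 44.9
clock: 7.58
eef_pos: [458.6, -205.9, 107.5]
tool_rot: [3.14, 0.0, 0.531]
force: [-0.1, 0.5, -2.8]
width: 44.9
t 7.58 pos [ 458.6 -205.9  107.5] yaw 0.5313 F [-0.1  0.5 -2.8] T [0.09 0.02 0.03] w 44.9
travel cm [-0.02, 0.03, 2.75] angular [0.1, 0.0, 0.1]
```

View pics/over.png

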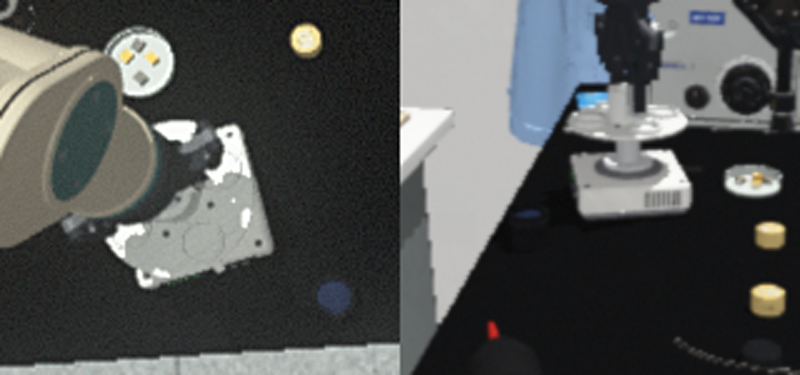

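Viewed from the side, the disc is centred over the spindle. I'll lower it in steps and watch the force.

```bash
python3 -m jog '{"angular":[[0,0,0],[0,0,0],[0,0,0],[0,0,0]],"travel":[[0,0,0.4],[0,0,0.9],[0,0,1.3],[0,0,1.3]],"fingers":[1,1,1,1]}';python3 -m jog '{"angular":[[0,0,0],[0,0,0]],"travel":[[0,0,0.3],[0,0,0.5]],"fingers":[1,1]}';python3 -c "
from h import *
go(458.5,-206.3,72,.53)"
```

```text
clock: 8.18
eef_pos: [458.2, -205.7, 93.9]
tool_rot: [3.141, 0.001, 0.531]
force: [0.9, 0.6, -2.4]
width: 45.0
clock: 8.43
eef_pos: [458.8, -205.8, 89.4]
tool_rot: [3.14, 0.0, 0.531]
force: [0.8, 1.1, -2.2]
width: 44.7
t 8.43 pos [ 458.8 -205.8   89.4] yaw 0.5314 F [ 0.8  1.1 -2.2] T [ 0.21 -0.17  0.08] w 44.7
travel cm [-0.05, 0.02, 1.74] angular [0.1, 0.0, 0.1]
```

```bash
python3 -m jog '{"angular":[[0,0,0],[0,0,0],[0,0,0]],"travel":[[0,0,0.3],[0,0,0.6],[0,0,0.6]],"fingers":[1,1,1]}';python3 -m jog '{"angular":[[0,0,0],[0,0,0],[0,0,0]],"travel":[[0,0,0.3],[0,0,0.6],[0,0,0.7]],"fingers":[1,1,1]}';python3 -c "
from h import *
go(458.5,-206.3,72,.53)"
```

```text
clock: 8.8
eef_pos: [458.9, -205.6, 83.2]
tool_rot: [3.14, 0.0, 0.532]
force: [2.0, 1.0, -3.8]
width: 45.0
clock: 9.18
eef_pos: [458.9, -205.7, 76.3]
tool_rot: [3.14, 0.0, 0.532]
force: [1.0, 2.4, -1.0]
width: 45.1
t 9.18 pos [ 458.9 -205.7   76.3] yaw 0.5316 F [ 1.   2.4 -1. ] T [ 0.56 -0.37  0.03] w 45.1
travel cm [-0.06, 0.03, 0.43] angular [0.1, 0.0, 0.1]
```

```bash
python3 -m jog '{"angular":[[0,0,0],[0,0,0],[0,0,0]],"travel":[[0.04,-0.03,0.1],[0.04,-0.03,0.2],[0.04,-0.03,0.3]],"fingers":[1,1,1]}';python3 -m jog '{"angular":[[0,0,0],[0,0,0],[0,0,0]],"travel":[[0,0,0.1],[0,0,0.2],[0,0,0.2]],"fingers":[1,1,1]}';python3 -c "
from h import *
go(458.5,-206.3,62,.53)"
```

```text
clock: 9.55
eef_pos: [458.9, -205.6, 73.4]
tool_rot: [3.14, 0.0, 0.531]
force: [1.5, 2.1, -1.5]
width: 45.0
clock: 9.93
eef_pos: [458.9, -205.6, 71.3]
tool_rot: [3.14, 0.0, 0.531]
force: [1.7, 0.7, -2.9]
width: 44.9
t 9.93 pos [ 458.9 -205.6   71.3] yaw 0.5313 F [ 1.7  0.7 -2.9] T [ 0.32 -0.53 -0.  ] w 44.9
travel cm [-0.07, 0.04, 0.93] angular [0.1, 0.0, 0.1]
```

```bash
python3 -m jog '{"angular":[[0,0,0],[0,0,0],[0,0,0]],"travel":[[0.02,0,0.1],[0.02,0,0.15],[0.02,0,0.15]],"fingers":[1,1,1]}';python3 -m jog '{"angular":[[0,0,0],[0,0,0],[0,0,0]],"travel":[[0,0,0.1],[0,0,0.15],[0,0,0.15]],"fingers":[1,1,1]}';python3 -c "
from h import *
go(458.5,-206.3,62,.53)"
```

```text
clock: 10.3
eef_pos: [458.8, -205.5, 69.8]
tool_rot: [3.14, 0.001, 0.531]
force: [1.5, 0.6, -3.3]
width: 45.1
clock: 10.68
eef_pos: [458.8, -205.4, 68.3]
tool_rot: [3.14, 0.001, 0.531]
force: [1.1, 0.8, -2.8]
width: 45.0
t 10.68 pos [ 458.8 -205.4   68.3] yaw 0.5312 F [ 1.1  0.8 -2.8] T [ 0.14 -0.35  0.01] w 45.0
travel cm [-0.07, 0.06, 0.63] angular [0.1, 0.0, 0.1]
```

The TCP has passed the height where the tab would meet the spindle's end, and there is no resistance, so the tab is in the keyway.

```bash
python3 -m jog '{"angular":[[0,0,0],[0,0,0],[0,0,0]],"travel":[[0,0,0.15],[0,0,0.3],[0,0,0.3]],"fingers":[1,1,1]}';python3 -m jog '{"angular":[[0,0,0],[0,0,0],[0,0,0]],"travel":[[0,0,0.1],[0,0,0.2],[0,0,0.2]],"fingers":[1,1,1]}';python3 -c "
from h import *
go(458.5,-206.3,62,.53)"
```

```text
clock: 11.05
eef_pos: [458.8, -205.4, 65.2]
tool_rot: [3.14, 0.001, 0.531]
force: [0.3, 1.1, -3.2]
width: 45.2
clock: 11.42
eef_pos: [458.8, -205.4, 63.3]
tool_rot: [3.14, 0.001, 0.531]
force: [0.3, 0.5, -3.8]
width: 45.2
t 11.43 pos [ 458.8 -205.4   63.3] yaw 0.5313 F [ 0.3  0.5 -3.8] T [ 0.03 -0.17  0.04] w 45.2
travel cm [-0.07, 0.06, 0.13] angular [0.1, 0.0, 0.1]
```

```bash
python3 -m jog '{"angular":[[0,0,0],[0,0,0],[0,0,0]],"travel":[[0,0,0.06],[0,0,0.1],[0,0,0.1]],"fingers":[1,1,1]}';python3 -m jog '{"angular":[[0,0,0],[0,0,0],[0,0,0]],"travel":[[0,0,0.06],[0,0,0.1],[0,0,0.1]],"fingers":[1,1,1]}'
```

```text
clock: 11.8
eef_pos: [458.8, -205.4, 62.7]
tool_rot: [3.14, 0.001, 0.531]
force: [-0.6, 0.1, 3.5]
width: 44.7
clock: 12.18
eef_pos: [458.8, -205.4, 62.7]
tool_rot: [3.14, 0.0, 0.531]
force: [-2.6, 1.7, 14.0]
width: 45.0
```

```bash
python3 -m jog '{"angular":[[0,0,0],[0,0,0],[0,0,0],[0,0,0],[0,0,0]],"travel":[[0,0,-0.12],[0,0,-0.15],[0,0,-0.15],[0,0,-0.15],[0,0,-0.15]],"fingers":[1,0.6,0.3,0,0]}';python3 -m jog '{"angular":[[0,0,0],[0,0,0],[0,0,0],[0,0,0],[0,0,0]],"travel":[[0,0,0],[0,0,-1],[0,0,-4],[0,0,-8],[0,0,-9]],"fingers":[0,0,0,0,0]}';python3 -c "
from h import *
go(619.4,-318.6,100,.531)"
```

```text
clock: 12.8
eef_pos: [458.9, -205.5, 62.9]
tool_rot: [3.14, 0.001, 0.531]
force: [0.6, 0.6, -0.7]
width: 85.8
clock: 13.42
eef_pos: [460.3, -205.9, 155.7]
tool_rot: [3.136, -0.002, 0.531]
force: [0.8, -0.4, 0.1]
width: 85.3
t 13.43 pos [ 460.3 -205.9  155.7] yaw 0.5312 F [ 0.8 -0.4  0.1] T [0.   0.03 0.01] w 85.3
travel cm [7.99, 17.75, 5.68] angular [0.3, -0.1, 0.0]
```

```bash
python3 -m jog '{"angular":[[0,0,0],[0,0,0],[0,0,0],[0,0,0],[0,0,0]],"travel":[[1.6,3.5,0],[3.6,8,0],[5.6,12.5,2],[7.5,16.7,4],[7.99,17.75,5]],"fingers":[0,0,0,0,0]}';python3 -m jog '{"angular":[[0,0,0],[0,0,0],[0,0,0],[0,0,0],[0,0,0]],"travel":[[0,0,0],[0,0,0],[0,0,0],[0,0,0],[0,0,0]],"fingers":[0,0,0,0,0]}';python3 - <<'E'
from h import *
go(619.4,-318.6,40,.531)
a=get_image("top");b=get_image("side")
cv2.imwrite("pics/a1.png",a[:,:,::-1])
cv2.imwrite("pics/home.png",cv2.resize(np.hstack([a[130:290,100:280],b[130:290,190:340]])[:,:,::-1],None,fx=2.4,fy=2.4,interpolation=cv2.INTER_CUBIC))
E
```

```text
clock: 14.05
eef_pos: [618.4, -319.2, 100.9]
tool_rot: [3.14, 0.001, 0.53]
force: [-1.2, 0.8, 0.4]
width: 85.7
clock: 14.68
eef_pos: [617.8, -317.8, 103.7]
tool_rot: [3.139, 0.0, 0.531]
force: [0.1, -0.9, 0.1]
width: 85.5
t 14.68 pos [ 617.8 -317.8  103.7] yaw 0.5314 F [ 0.1 -0.9  0.1] T [ 0.06  0.02 -0.05] w 85.5
travel cm [0.1, 0.14, 6.37] angular [0.1, 0.0, 0.0]
```

View pics/home.png

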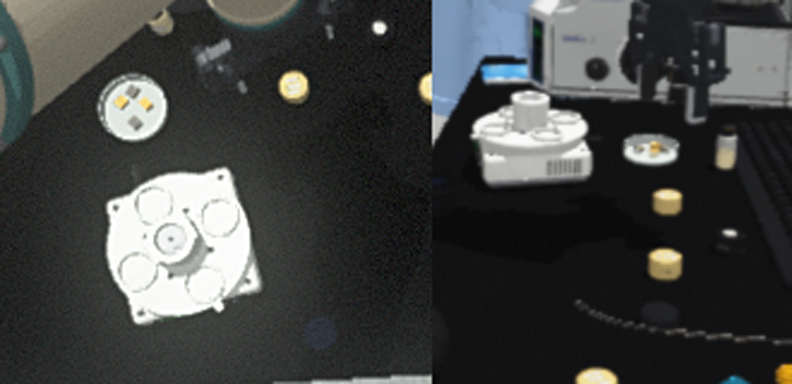

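Run:
```python
from h import *
print(proj("top",[[617.8,-317.8,103.7],[619.4,-318.6,18],[617.8,-317.8,140]]).round(1),proj("side",[[617.8,-317.8,103.7],[619.4,-318.6,18]]).round(1))
print(ray("top",[[221.5,165.8]],18),ray("side",[(667-432)/2.4+190,193/2.4+130],18))
a=cv2.imread("pics/a1.png"); y=(a[:,:,2].astype(int)-a[:,:,0]>45)&(a[:,:,2]>130)
n,_,st,ce=cv2.connectedComponentsWithStats(y.astype(np.uint8))
for i in range(1,n):
    if 20<st[i,4]<300: print(st[i],ce[i],ray("top",ce[i],18))
```

```text
[[217.8 155.1]
 [221.8 165.1]
 [215.9 150. ]] [[288.6 179.9]
 [287.6 210.8]]
[[ 617.74408039 -317.7099753 ]] [[ 620.37015156 -316.14321837]]
[343 111   7  24 143] [345.70629371 122.13986014] [[ 714.68477886 -637.62827882]]
[216 160  12  11  91] [221.62637363 165.01098901] [[ 619.76060232 -318.09910875]]
[275 160  12  12  98] [280.31632653 165.70408163] [[ 609.48123685 -463.50711406]]
[148 170   5   5  21] [150. 172.] [[ 612.12702057 -140.44329136]]
[356 179  13  12  94] [362.40425532 184.64893617] [[ 549.53082989 -661.35670143]]
[497 192   9   8  58] [501.25862069 195.4137931 ] [[ 502.96941161 -996.3059751 ]]
[480 204   7   8  37] [482.51351351 207.89189189] [[ 475.01947864 -945.13469266]]
[325 250  16   9  53] [333.67924528 253.90566038] [[ 386.10455325 -574.38312009]]
```

```bash
python3 -m jog '{"angular":[[0,0,0],[0,0,0],[0,0,0],[0,0,0],[0,0,0]],"travel":[[0.1,0.1,2.5],[0.12,0.13,5.5],[0.12,0.13,6.5],[0.12,0.13,7],[0.12,0.13,7]],"fingers":[0,0,0,0,0]}';python3 -m jog '{"angular":[[0,0,0],[0,0,0],[0,0,0]],"travel":[[0,0,0],[0,0,0],[0,0,0]],"fingers":[0,0,0]}';python3 -c "
from h import *
go(619.5,-318.4,8.5,.531)"
```

```text
clock: 15.4
eef_pos: [619.8, -318.8, 33.7]
tool_rot: [3.139, 0.0, 0.531]
force: [0.4, 0.4, -1.0]
width: 85.2
clock: 15.78
eef_pos: [619.7, -318.7, 33.6]
tool_rot: [3.139, 0.0, 0.531]
force: [0.1, -0.1, -0.1]
width: 85.5
t 15.78 pos [ 619.7 -318.7   33.6] yaw 0.5312 F [ 0.1 -0.1 -0.1] T [ 0.02 -0.   -0.01] w 85.5
travel cm [0.0, -0.04, 2.51] angular [0.1, 0.0, 0.0]
```

```bash
python3 -m jog '{"angular":[[0,0,0],[0,0,0],[0,0,0],[0,0,0],[0,0,0]],"travel":[[0,-0.03,1],[0,-0.03,2],[0,-0.03,2.5],[0,-0.03,2.5],[0,-0.03,2.5]],"fingers":[0,0,0,0.3,0.45]}';python3 -m jog '{"angular":[[0,0,0],[0,0,0],[0,0,0],[0,0,0],[0,0,0]],"travel":[[0,0,0],[0,0,0],[0,0,0],[0,0,0],[0,0,0]],"fingers":[0.6,0.7,1,1,1]}';python3 -c "
from h import *
go(619.5,-318.4,8.5,.531)"
```

```text
clock: 16.4
eef_pos: [619.4, -318.4, 8.2]
tool_rot: [3.14, 0.0, 0.531]
force: [0.2, 0.2, -1.1]
width: 51.7
clock: 17.02
eef_pos: [619.6, -318.5, 8.9]
tool_rot: [3.139, 0.0, 0.531]
force: [-1.2, 1.2, 4.9]
width: 27.0
t 17.02 pos [ 619.6 -318.5    8.9] yaw 0.5312 F [-1.2  1.2  4.9] T [0.1  0.23 0.03] w 27.0
travel cm [-0.01, -0.02, 0.04] angular [0.1, 0.0, 0.0]
```

```bash
python3 -m jog '{"angular":[[0,0,0],[0,0,0],[0,0,0],[0,0,0],[0,0,0]],"travel":[[0,0,-0.5],[0,0,-3],[0,0,-7],[0,0,-12],[0,0,-13]],"fingers":[1,1,1,1,1]}'
python3 - <<'E'
from h import *
g=lambda p:np.array(p)/2.4+np.array([100,130])-.3
R=[ray("top",g(p),61)[0] for p in((205,285),(155,206),(220,217),(138,271))]
print(np.round(R,1)); print("axis13",(R[0]+R[1])/2,(R[2]+R[3])/2, "dir",np.arctan2(*(R[1]-R[0])[::-1]))
L=ray("top",g((217,307)),55)[0];print("lug",L)
a=cv2.imread("pics/a1.png");cv2.imwrite("pics/z.png",cv2.resize(a[195:270,138:213],(600,600),interpolation=cv2.INTER_CUBIC))
go(458.6-46*np.cos(.531),-205.6-46*np.sin(.531),140,.531)
E
```

```text
clock: 17.65
eef_pos: [621.5, -319.3, 142.3]
tool_rot: [3.134, -0.003, 0.531]
force: [1.4, 0.2, -0.4]
width: 26.9
[[ 416.  -232.3]
 [ 493.9 -185.7]
 [ 479.6 -247.7]
 [ 432.7 -169.3]]
axis13 [ 454.91672046 -208.97828244] [ 456.18975438 -208.4969874 ] dir 0.5384463273012595
lug [ 395.16503601 -242.04334873]
t 17.65 pos [ 621.5 -319.3  142.3] yaw 0.5312 F [ 1.4  0.2 -0.4] T [-0.   -0.05 -0.04] w 26.9
travel cm [-12.89, -18.06, 0.05] angular [0.4, -0.2, 0.0]
```

View pics/z.png

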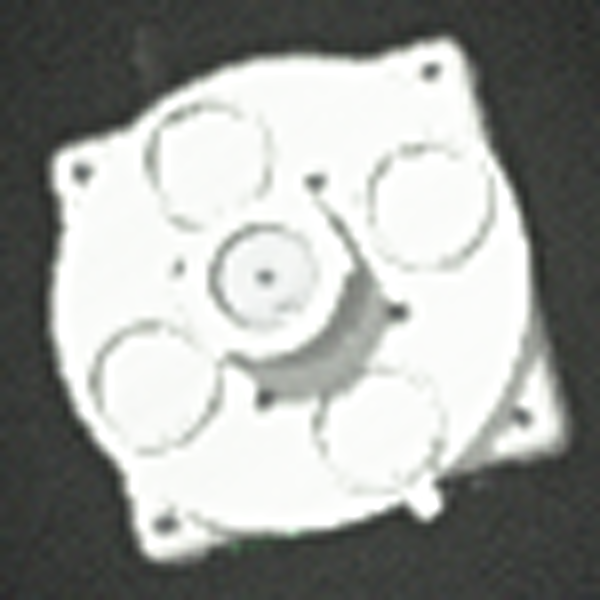

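The carousel is on the flange. In the zoom, seat one is at (379,430), the opposite seat at (209,165), the other two seats at (431,206) and (157,386), and the spindle's centre dot at (265,276).

Run:
```python
from h import *
g=lambda p:(np.array(p,float)+.5)/8-.5+np.array([138,195])
P=[(379,430),(209,165),(431,206),(157,386)]
for z in(55,61):
    R=ray("top",g(P),z);print(z,R.round(1).tolist(),"axis",R.mean(0).round(1),"rad",(np.hypot(*(R-R.mean(0)).T)).round(1))
print("holes",ray("top",g([(178,267),(316,181),(398,312),(264,398)]),55).mean(0))
print("spindle",ray("top",g((265,276)),84))
print("seatdir",np.arctan2(*(R[1]-R[0])[::-1]),"lug",ray("top",g((430,508)),53))
R=ray("top",g([(82,172),(431,70),(520,416),(166,524)]),40);print("changer screws",R.mean(0))
```

```text
55 [[416.7, -230.7], [495.8, -182.9], [480.1, -246.8], [432.9, -167.7]] axis [ 456.4 -207. ] rad [46.2 46.2 46.3 45.8]
61 [[416.3, -231.9], [494.8, -184.3], [479.2, -247.8], [432.3, -169.3]] axis [ 455.6 -208.3] rad [45.8 45.9 46.  45.5]
holes [ 458.40954322 -205.58960726]
spindle [[ 458.79249041 -205.40225685]]
seatdir 0.5443904703032039 lug [[ 394.11460223 -244.37204266]]
changer screws [ 458.89857893 -205.41110874]
```

```bash
python3 -m jog '{"angular":[[0,0,0],[0,0,0],[0,0,0],[0,0,0],[0,0,0]],"travel":[[-2,-3,0],[-5,-7,0],[-8,-11.2,0],[-11,-15.4,0],[-12.7,-17.8,0]],"fingers":[1,1,1,1,1]}';python3 -m jog '{"angular":[[0,0,0],[0,0,0],[0,0,0],[0,0,0],[0,0,0]],"travel":[[0,0,0],[0,0,2],[0,0,3],[0,0,3],[0,0,3]],"fingers":[1,1,1,1,1]}';python3 -m jog '{"angular":[[0,0,0],[0,0,0],[0,0,0]],"travel":[[0,0,0],[0,0,0],[0,0,0]],"fingers":[1,1,1]}';python3 -c "
from h import *
go(419.1,-229,75,.531)
a=get_image('side');b=get_image('top')
cv2.imwrite('pics/hold.png',cv2.resize(np.hstack([a[120:240,170:300],b[170:290,110:240]])[:,:,::-1],None,fx=3,fy=3,interpolation=cv2.INTER_CUBIC))"
```

```text
clock: 18.27
eef_pos: [416.1, -227.5, 137.4]
tool_rot: [-3.14, 0.003, 0.531]
force: [0.1, -0.1, 0.1]
width: 26.9
clock: 18.9
eef_pos: [420.0, -229.2, 108.0]
tool_rot: [3.14, 0.0, 0.531]
force: [-0.4, -0.1, -0.4]
width: 26.9
clock: 19.27
eef_pos: [419.7, -229.1, 108.2]
tool_rot: [3.14, 0.0, 0.531]
force: [-0.0, 0.1, -0.2]
width: 27.0
t 19.27 pos [ 419.7 -229.1  108.2] yaw 0.5313 F [-0.   0.1 -0.2] T [-0.02  0.01  0.03] w 27.0
travel cm [-0.05, -0.04, 3.32] angular [0.1, 0.0, 0.0]
```

View pics/hold.png

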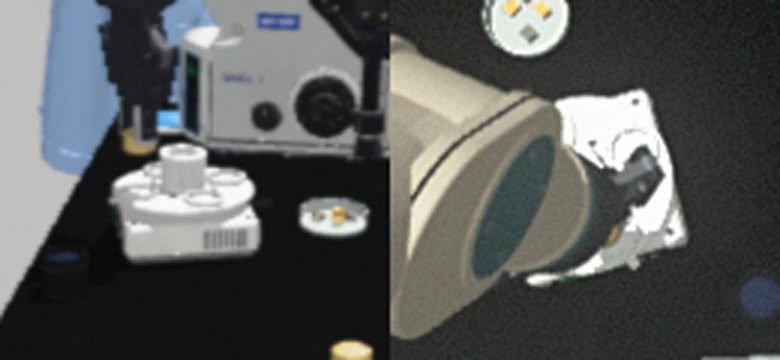

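The puck is held above the seat. I'll lower it to the ring and then go gently.

```bash
python3 -m jog '{"angular":[[0,0,0],[0,0,0],[0,0,0],[0,0,0]],"travel":[[-0.04,-0.03,1],[-0.05,-0.03,2],[-0.05,-0.03,3.3],[-0.05,-0.03,3.5]],"fingers":[1,1,1,1]}';python3 -m jog '{"angular":[[0,0,0],[0,0,0],[0,0,0]],"travel":[[0,0,0],[0,0,0.15],[0,0,0.3]],"fingers":[1,1,1]}';python3 -c "
from h import *
go(419.1,-229,64,.531)"
```

```text
clock: 19.88
eef_pos: [418.2, -228.6, 71.6]
tool_rot: [-3.141, 0.002, 0.531]
force: [0.7, -0.4, -0.2]
width: 27.1
clock: 20.25
eef_pos: [419.2, -229.2, 70.1]
tool_rot: [3.139, 0.0, 0.531]
force: [-0.2, -0.1, -0.8]
width: 26.9
t 20.25 pos [ 419.2 -229.2   70.1] yaw 0.5312 F [-0.2 -0.1 -0.8] T [ 0.02 -0.    0.03] w 26.9
travel cm [0.0, -0.02, 0.61] angular [0.1, 0.0, 0.0]
```

```bash
python3 -m jog '{"angular":[[0,0,0],[0,0,0],[0,0,0]],"travel":[[0,-0.01,0.12],[0,-0.02,0.25],[0,-0.02,0.25]],"fingers":[1,1,1]}';python3 -c "
from h import *
go(419.1,-229,64,.531)"
```

```text
clock: 20.62
eef_pos: [418.9, -228.9, 67.4]
tool_rot: [3.14, 0.001, 0.531]
force: [-0.2, 1.3, -0.1]
width: 27.0
t 20.62 pos [ 418.9 -228.9   67.4] yaw 0.5314 F [-0.2  1.3 -0.1] T [ 0.01 -0.03 -0.04] w 27.0
travel cm [0.01, 0.02, 0.34] angular [0.1, 0.0, 0.0]
```

It is inside the ring with no resistance.

```bash
python3 -m jog '{"angular":[[0,0,0],[0,0,0],[0,0,0]],"travel":[[0,0,0.12],[0,0,0.25],[0,0,0.25]],"fingers":[1,1,1]}';python3 -m jog '{"angular":[[0,0,0],[0,0,0]],"travel":[[0,0,0.05],[0,0,0.1]],"fingers":[1,1]}';python3 -c "
from h import *
go(419.1,-229,64,.531)"
```

```text
clock: 21.0
eef_pos: [418.8, -228.9, 64.8]
tool_rot: [3.14, 0.001, 0.531]
force: [0.3, -0.2, -0.3]
width: 27.1
clock: 21.25
eef_pos: [418.9, -228.9, 63.9]
tool_rot: [3.14, 0.001, 0.531]
force: [0.9, 0.5, 0.4]
width: 27.1
t 21.25 pos [ 418.9 -228.9   63.9] yaw 0.5313 F [0.9 0.5 0.4] T [-0.01 -0.05  0.04] w 27.1
travel cm [0.01, 0.02, -0.01] angular [0.1, 0.0, 0.0]
```

```bash
python3 -m jog '{"angular":[[0,0,0],[0,0,0],[0,0,0]],"travel":[[0,0,0.05],[0,0,0.08],[0,0,0.08]],"fingers":[1,1,1]}'; python3 -m jog '{"angular":[[0,0,0],[0,0,0],[0,0,0],[0,0,0],[0,0,0]],"travel":[[0,0,0],[0,0,0],[0,0,0],[0,0,0],[0,0,0]],"fingers":[0.8,0.5,0.2,0,0]}';python3 -m jog '{"angular":[[0,0,0],[0,0,0],[0,0,0],[0,0,0],[0,0,0]],"travel":[[0,0,-1],[0,0,-4],[0,0,-9],[3,9,-12],[6,14,-14]],"fingers":[0,0,0,0,0]}';python3 -m jog '{"angular":[[0,0,0],[0,0,0],[0,0,0],[0,0,0],[0,0,0]],"travel":[[2,4,0],[4,8,0],[4,8,0],[4,8,0],[4,8,0]],"fingers":[0,0,0,0,0]}';python3 - <<'E'
from h import *
a=get_image("top");b=get_image("side")
cv2.imwrite("pics/a2.png",a[:,:,::-1])
cv2.imwrite("pics/end.png",np.hstack([cv2.resize(a[190:270,135:215],(400,400),interpolation=cv2.INTER_CUBIC),cv2.resize(b[150:220,195:265],(400,400),interpolation=cv2.INTER_CUBIC)])[:,:,::-1])
E
```

```text
clock: 21.62
eef_pos: [418.8, -229.0, 63.6]
tool_rot: [3.14, 0.001, 0.531]
force: [-1.5, 1.1, 6.6]
width: 27.0
clock: 22.25
eef_pos: [418.8, -228.9, 63.0]
tool_rot: [3.14, 0.001, 0.531]
force: [0.6, 0.2, -0.3]
width: 85.5
clock: 22.88
eef_pos: [514.0, -301.9, 194.6]
tool_rot: [3.138, -0.0, 0.53]
force: [1.1, -0.2, -1.0]
width: 85.4
clock: 23.5
eef_pos: [587.3, -348.4, 192.4]
tool_rot: [3.141, 0.001, 0.531]
force: [0.3, 0.2, 0.6]
width: 85.1
```

View pics/end.png

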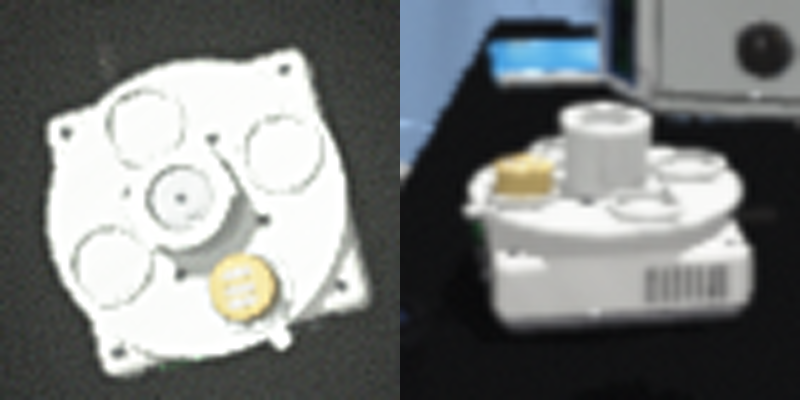

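The puck sits face up with its three strips at (243,287), in the seat beside the lug, and the carousel is level on the flange. One numeric check, then I'll hand in.

Run:
```python
from h import *
a=cv2.imread("pics/a2.png");y=((a[:,:,2].astype(int)-a[:,:,0]>45)&(a[:,:,2]>130)).astype(np.uint8)[225:262,170:200]
y=cv2.morphologyEx(y,cv2.MORPH_CLOSE,np.ones((5,5)))
M=cv2.moments(y,True);c=[M["m10"]/M["m00"]+170,M["m01"]/M["m00"]+225];print(c,ray("top",c,73),"expected",419.1,-229)
if np.hypot(*(ray("top",c,73)[0]-[419.1,-229]))<5: finish_job(); print("done")
```

```text
[182.87591240875912, 246.7810218978102] [[ 419.0075148  -229.63652768]] expected 419.1 -229
the job is handed in; nothing more can be done
done
```

I fitted the carousel on the spindle, put the three-strip specimen in the position-one seat face up, and handed the job in at about 24 s.

- **Carousel:** I had read the keyway angle from the image (about 0.53 rad), so the tab dropped in without any searching. It met the flange at the expected height, with about 14 N measured at the wrist then.
- **Specimen:** I took the leftmost of the three pucks. Its strips are visible in the last picture, and its centre measures within about 0.7 mm of where I computed the seat. It went in without resistance and met the floor at the expected height.
- **Bystanders:** none were touched on any move. The gripper was open and clear at hand-in.

**Checks that disagreed:**
- The fingers read 27 mm on the 30 mm puck and 45 mm on the 46 mm hub.
- Seat rings located in the image put the carousel's axis 3–4 mm off. The spindle, the disc holes, the changer's screws and the gripper position all agreed with each other, so I used those.
- I could not tell which puck was the `round_mount`; in the images all three pucks appeared to have strips.

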